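# Clamp a circuit board in its test fixture and hold the press plate down on the probes

### The arm

A 6-joint arm with a two-finger parallel gripper is mounted at the origin on the work surface. World frame = base frame: x ahead of the robot, y to its left, z up, the work surface at z = 0. Lengths are in m, angles in rad, forces in N, time in s.
With the tool pointing down it reaches from about 0.35 to 0.725 m from the base axis. Payload 6 kg.
Tool frame: the origin (TCP) lies midway between the tips of the shut fingers; the grasp point (between the pads) lies 19 mm behind it; z points along the fingers, y is the line along which they close (so a half turn about z gives the same grasp; the last joint's range is limited). The gripper opens to 85 mm and grips with 20 to 120 N. Pads are 22 mm wide; open, the fingers measure 114 mm over their backs; the gripper's body (76 mm by 85 mm) begins 54 mm behind the grasp point. The pads swing forward as they close: fully open they stand 13 mm farther back than shut.
Start: joints at [1.556, 0.04, 0.085, 0, -1.615, -0.334], TCP at [0.205, 0.564, 0.231] pointing down, gripper open.
Joint ranges: [-2.56, 2.56], [-1.29, 2.01], [-1.08, 1.49], [-3.29, 1.98], [-2.81, -0.18], [-2.99, 2.99]. Speed limits (rad/s): [2.57, 2.57, 3.01, 3.14, 3.14, 3.14].

### API

Orientations are given as a unit quaternion [x, y, z, w].
In Python, from bench import robot, vision, job gives the robot as it stands. The module is installed in compiled form; this text tells all that it offers.
- The arm moves only by the tool carry_out, never from a script. Its argument "plan" is a list of rows, each a list of 3 entries, a list of its own where there are three numbers: the shift along the tool's x, y, z scaled (see below), then the turn, a rotation vector about the tool's x, y, z scaled (see below), then the closure, from 0 (fully open) to 1 (shut). In form: [[[dx, dy, dz], [wx, wy, wz], gripper], ...]. A call has 1 to 8 rows; each row shifts and turns the commanded pose from where the row before left it, along the tool's axes as they then stand; what a row does not reach is not made up. The controller multiplies each number of a shift by 0.03 m and each number of a turn by 6 degrees. A row lasts 1/8 s, in which the tool goes at most 62.5 mm and 10.7 degrees, less where a joint would pass 70% of its speed; a pose out of reach is approached as far as the arm can. A call with a number of a shift or a turn outside -1 to 1 is refused whole. A call with a gripper value outside its range is refused whole. The fingers move at their own pace and stop on an object; "force" is the grip in N (left out, the last holds). Time passes only in rows, so rows that do not move let the fingers close. It gives the time, the measured TCP pose, the force, the opening and the grip force at its end, in the units of the state.
- robot.sense(): the state, without advancing time (a new reading comes with each control period).
- vision.read_camera(name): name is "scene" or "side" or "wrist"; returns (picture, depth): 400x640x3 uint8, blue, green, red; 400x640 float32, m along the optical axis (not along the pixel's ray), 0 where there is no reading.
- vision.camera_model(name): a dict with "fovy" (degrees; the focal length in pixels is half the picture's height over the tangent of half this angle, whatever the lens; pixels are square), "cx", "cy" (the principal point, pixels), "R" (3x3) and "t" (3): a world point X has camera coordinates R X + t. Camera axes: x right, y down, z forward; pixel columns grow to the right and rows downward; lengths in m; the calibration is good to about 2 mm. A picture is of the moment at which its call begins: read the wrist's pose just before it. camera_model takes no time and is no camera call; for the wrist camera it gives the pose at the moment of the call.
- job.sign_off(): hands the job in; it is judged then, once.
The state is a dict: "time_s": time; "joint_positions": joint angles; "qvel": joint speeds; "joint_efforts": joint torques, N m; "tool_pos": TCP position; "tool_rot": TCP orientation; "force": force on the tool from outside, world axes, zero at the start; "wrist_torque": the same for the moment, N m; "width": opening from 0.0 (shut) to 1.0 (fully open); "gripper_force": force on a finger pad.
Only numpy, scipy, OpenCV 4.12 (cv2) and the standard library are available. Lean on these libraries where they do the work, as an engineer would, in place of code of your own. Each camera call takes 0.05 s, during which the arm holds its last target. There are 200 camera calls.

### The job

Swing the fixture's keeper bar shut over the edge of the circuit board until it clicks home in its ball catch. Then take the press plate by its grip block, rest it on top of the fixture's locating pin with its straight edge along the guide rail and its bush still short of the pin, slide it along the rail until the bush drops over the pin, and press it down against the springs fully home on its stops. Finish like that, still gripping the plate and holding it pressed down, and leave the other things on the bench where they are.

Things in the scene. Friction and masses are not known exactly. Their poses are not given: they have to be found in the camera images.
- fixture: Board test fixture fixed to the bench: grey box, aluminium deck 50 mm high, outline x -78..88, y -100..100 mm. Origin on the bench under the circuit board's centre; x away from the robot (turned up to 0.25 rad), y = sliding direction. Its numbers here are mm in this frame, '+' = above the deck. Green board x -40..40, y -50..50, top at +8, on a black sprung nest.
- pin_tip (a point): Centre of the tip of the upright steel locating pin, at x 58, y 0, +24. The pin is 10 mm thick, tapered over its last 3 mm to a flat 6 mm tip. Axes as the fixture's.
- rail_mid (a point): Middle of the near face of the guide rail, at its top edge: x 70.5, y 0, +34. The rail is an aluminium bar along y on the deck's far side, 8 mm thick, y -90..90.
- stop_post (a point): Top of one of four steel stop posts, 10 mm thick, +13: at (58, -50), (58, 50), (6, -66) and (6, 66); this is (58, 50).
- keeper (a joint): Angle of the steel keeper bar, rad: 0 = shut (along -y over the board's near edge, against its end stop, held by the ball catch); grows as it swings out to -x. Starts 0.55 to 0.95, limit 1.2; stays where left. At 0.19 it meets the sprung ball (about 5 N at the knob), rides over it and below 0.03 clicks home to 0.
- keeper_knob (a point): Centre of the top of the round black knob that stands on the keeper bar, 120 mm from the pivot: 14 mm thick, 30 mm high (+16.5 to +46.5). Grip it from above or push it sideways. The bar is 14 mm wide, +8.5 to +16.5.
- keeper_pivot (a point): On the upright axis of the keeper bar's pivot, x -42, y 72, at the height of the bar's top (+16.5).
- nest (a joint): How far the sprung nest with the board is pressed down, m: 0 = up, 0.005 = plate home on its stops. The springs push up with about 7 N at 0 and 12 N at 5 mm, more than the plate's weight.
- press_plate: Press plate, loose, about 0.42 kg: black plate on four white feet 10 mm long (x -30 and 20, y +-38), aluminium grip block on top. Origin under the block, level with the feet's undersides. Mm in its frame: plate x -38..55, y -70..70, z 10..28; block 26 (x) x 64 (y), z 28..64. Starts on its feet left or right of the fixture, turned up to 0.5 rad from the robot's axes.
- bush_mouth (a point): Mouth of the blind bush, in the plate's underside at x 44, y 0, z 10 of the plate, below a round steel cap by its +x edge (that edge runs along the rail, 1.5 mm gap; plate axes then match the fixture's). Hole 13 mm wide, 15 deep. Height relative to pin_tip: 0 riding on the tip (feet 6 mm over the board), -6 mm dropped on, feet on the board, -11 mm pressed home.
- plate_grip (a point): Grip point on the block's centre line, 23 mm above the plate's top, 51 mm above the feet's undersides. Pinch the block along the plate's x (26 mm).
- multimeter: Bystander: grey hand multimeter lying flat, 150 x 78 x 36 mm (46 over its dial), origin at the centre of its underside; on the side of the fixture where the plate is not.
- spray_bottle: Bystander: black spray bottle, 64 mm thick, 196 mm high, origin at the centre of its foot.
- solder_reel: Bystander: reel of solder standing on its flange, 54 mm wide, 38 mm high, origin at the centre of its underside.
- screwdriver: Bystander: screwdriver 190 mm long lying beyond the fixture, origin under its middle.
Mind the look-alikes: they are no part of the job. What is shaped like the press_plate but blue is not meant.

How it is judged:
By the outcome, as a careful person would: the job done as asked, in the order asked, and still so for the second after the job is handed in, while the arm keeps its last pose, push and grip.
It also fails if it takes over 64 s, if anything falls off the work surface, if the arm or the gripper's body presses on something with over 40 N, if the wrist force passes 120 N, or if a joint passes its speed limit or range.

## Working session

There is one attempt and no reset: what is moved stays moved. The work goes in short steps, Python scripts to look and compute and a tool call to move; the robot and the scene stay as the last step left them, time stands still between calls to the robot, and variables do not carry over. Pictures are saved under pics/ and viewed, at most 10 in all, crops included, and the job is handed in when it is done.

Besides the shell and the picture viewer there is one more tool, called as a command line: name --argument value ..., lists and objects as JSON in quotes. carry_out: Moves the arm, as the interface text tells. Its arguments: {"type":"object","properties":{"plan":{"type":"array"},"force":{"type":"number"}},"required":["plan"]}

```bash
mkdir -p pics; cat > h.py <<'E'
import numpy as np, cv2
from bench import robot, vision, job
from scipy.spatial.transform import Rotation as Ro
def cam(n):
    m=vision.camera_model(n); p,d=vision.read_camera(n)
    np.savez(f'pics/{n}.npz',p=p,d=d,R=m['R'],t=m['t'],k=[200/np.tan(np.radians(m['fovy'])/2),m['cx'],m['cy']]); return p,d
def ld(n): return np.load(f'pics/{n}.npz')
def pt(c,u,v,z=None):
    "pixel->world by depth, or on plane z"
    f,cx,cy=c['k']; r=np.array([(u-cx)/f,(v-cy)/f,1.]); R=c['R'];t=c['t']
    o=-R.T@t; w=R.T@r
    if z is None:
        dd=np.median(c['d'][int(v)-1:int(v)+2,int(u)-1:int(u)+2]); return o+w*dd
    return o+w*(z-o[2])/w[2]
def proj(c,X):
    f,cx,cy=c['k']; q=c['R']@np.array(X)+c['t']; return q[:2]/q[2]*f+[cx,cy]
def tri(cs,uvs):
    A=[];b=[]
    for c,(u,v) in zip(cs,uvs):
        f,cx,cy=c['k']; w=c['R'].T@np.array([(u-cx)/f,(v-cy)/f,1.]); w/=np.linalg.norm(w); o=-c['R'].T@c['t']
        P=np.eye(3)-np.outer(w,w); A.append(P); b.append(P@o)
    X=np.linalg.lstsq(np.vstack(A),np.hstack(b),rcond=None)[0]; return X,[proj(c,X)-u for c,u in zip(cs,uvs)]
E
python3 - <<'E'
from h import *
for n in('scene','side','wrist'):
    p,d=cam(n); cv2.imwrite(f'pics/{n}0.png',p)
    c=ld(n); print(n,c['k'],-c['R'].T@c['t'])
s=robot.sense(); print(s)
E
```

```text
scene [379.45240057 314.87482018 203.98784637] [1.13529836 0.26340268 1.06824849]
side [499.28620774 319.55973313 199.05341306] [ 0.18003798 -0.71810626  1.14890916]
wrist [332.37965503 318.43691953 201.44149282] [0.27415612 0.53944855 0.37355229]
{'time_s': 0.15, 'joint_positions': array([ 1.55570507e+00,  4.06609254e-02,  8.40534932e-02, -3.38282323e-04,
       -1.61548331e+00, -3.33718712e-01]), 'qvel': array([-9.25059312e-05, -2.91752518e-03,  3.31735854e-03,  1.58622132e-04,
       -1.53225983e-04,  1.16337107e-03]), 'joint_efforts': array([-2.64421935e-03, -3.68612802e+01,  3.47691715e+01,  6.93634361e+00,
       -4.49159168e-03,  1.80428152e-06]), 'tool_pos': array([0.20491218, 0.56366269, 0.23052252]), 'tool_rot': array([ 9.84831033e-01, -1.73514809e-01, -6.41640940e-05,  6.65816802e-04]), 'force': array([0.21562078, 0.4013345 , 0.92589954]), 'wrist_torque': array([0.00622785, 0.02667419, 0.02089203]), 'gripper_force': 0.0, 'width': 0.9991929196626071}
```

View pics/scene0.png

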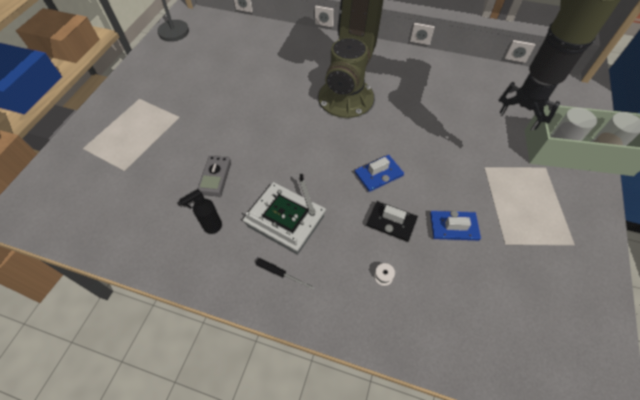

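View pics/side0.png

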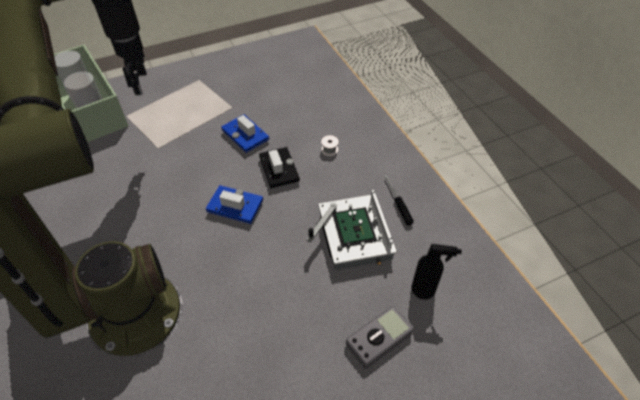

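The scene picture shows the black plate at (392,220) and two blue look-alikes at (379,172) and (455,225). The side picture has the black plate at (278,165) and the blue ones at (235,204) and (245,132). Only the black one fits the description. The fixture is at scene (285,215) and side (357,230). Next I'll check enlarged crops.

```bash
python3 - <<'E'
from h import *
p=ld('scene')['p']; q=ld('side')['p']
cv2.imwrite('pics/sc1.png',cv2.resize(p[165:265,235:425],None,fx=4.2,fy=4.2,interpolation=2))
cv2.imwrite('pics/si1.png',cv2.resize(q[140:275,250:410],None,fx=4.4,fy=4.4,interpolation=2))
for n,(u,v) in dict(scene=(392,213),side=(276,160)).items(): print(pt(ld(n),u,v))
E
```

```text
[0.50842556 0.28813546 0.06401944]
[0.49621233 0.28150941 0.06381386]
```

View pics/sc1.png

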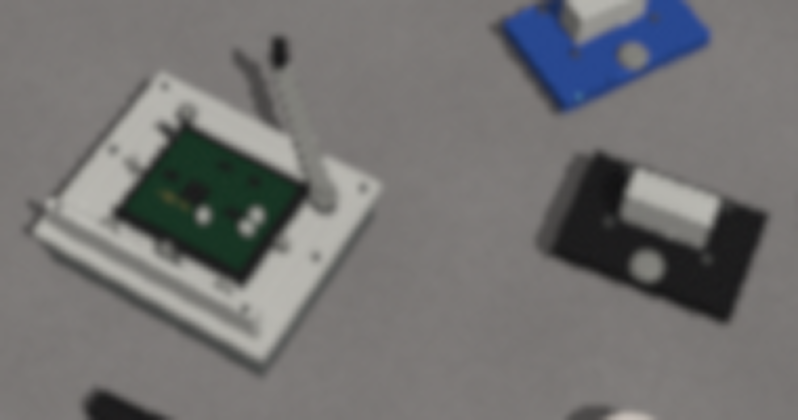

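View pics/si1.png

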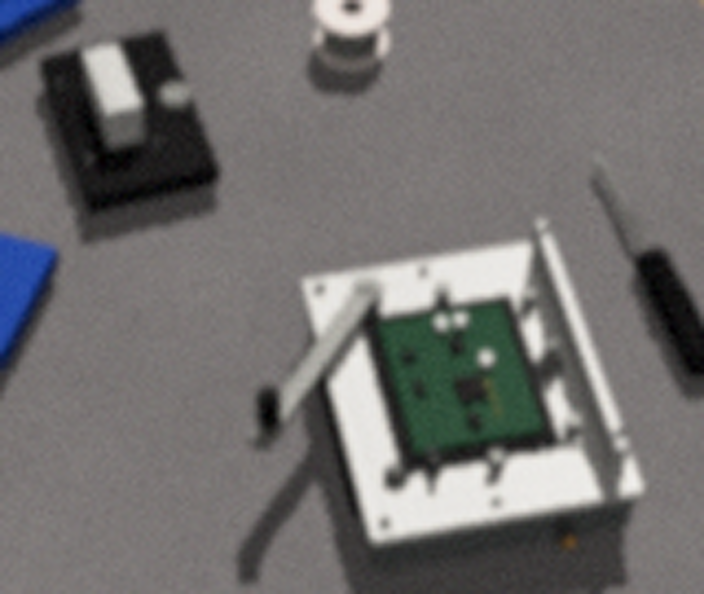

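The crops confirm the black plate, with its steel cap at scene crop (648,266) and its block at (670,205). The fixture deck corners and the keeper knob, at scene crop (279,50) and side crop (268,408), are readable. Now I'll compute coarse poses.

```bash
python3 - <<'E'
from h import *
from scipy.optimize import least_squares
S,D=ld('scene'),ld('side')
a=lambda U,V:np.array([235+(U+.5)/4.2-.5,165+(V+.5)/4.2-.5]); b=lambda U,V:np.array([250+(U+.5)/4.4-.5,140+(V+.5)/4.4-.5])
def fit(obs,x0):
    def r(x):
        c,s=np.cos(x[2]),np.sin(x[2]); o=[]
        for C,uv,(X,Y,Z) in obs: o+=list(proj(C,[x[0]+c*X-s*Y,x[1]+s*X+c*Y,Z])-uv)
        return o
    q=least_squares(r,x0,loss='soft_l1'); print(q.x,np.round(r(q.x),1)); return q.x
f=fit([(S,a(162,72),(-.078,-.1,.05)),(S,a(382,185),(-.078,.1,.05)),(S,a(262,355),(.088,.1,.05)),(S,a(35,228),(.088,-.1,.05)),
 (D,b(303,280),(-.078,.1,.05)),(D,b(372,543),(-.078,-.1,.05)),(D,b(640,490),(.088,-.1,.05))],[.5,0,0])
p=fit([(S,a(600,152),(-.038,-.07,.028)),(S,a(768,213),(-.038,.07,.028)),(S,a(648,264),(.044,0,.03)),
 (D,b(43,63),(-.038,.07,.028)),(D,b(92,195),(-.038,-.07,.028)),(D,b(163,33),(.055,.07,.028)),(D,b(216,168),(.055,-.07,.028)),(D,b(174,93),(.044,0,.03))],[.5,.28,0])
K,e=tri([S,D],[a(279,40),b(268,392)]);print('knob',K,e)
R=lambda t:np.array([[np.cos(t),-np.sin(t)],[np.sin(t),np.cos(t)]])
k=R(f[2]).T@(K[:2]-f[:2]); print(k, 'angle',np.arctan2(-(k[0]+.042),.072-k[1]), np.hypot(k[0]+.042,k[1]-.072))
W=ld('wrist'); s=robot.sense(); T=Ro.from_quat(s['tool_rot']).as_matrix(); print(np.round(T,2)); print(np.round(T.T@(-W['R'].T@W['t']-s['tool_pos']),4), np.round(W['R']@T,3))
E
```

```text
[ 0.59853602 -0.02797382 -0.22963201] [-0.  -0.5  0.  -0.6 -0.1  0.4 -0.4  0.1 -0.4 -0.1 -0.3 -0.7  0.6  0.1]
[ 0.49834362  0.29473566 -0.11922521] [-1.3 -1.2  0.6 -0.1 -0.5  0.2 -1.  -1.5 -0.9  0.4  0.3 -1.3  0.9 -0.8
  0.5  0.6]
knob [ 0.4762489  -0.01630125  0.09684044] [array([ 0.05197826, -0.03112938]), array([0.06698996, 0.03127218])]
[-0.121734   -0.01646872] angle 0.7335150676450035 0.11909754967774903
[[ 0.94 -0.34 -0.  ]
 [-0.34 -0.94 -0.  ]
 [ 0.    0.   -1.  ]]
[ 0.0734 -0.0007 -0.143 ] [[ 0.     1.     0.001]
 [-0.956  0.    -0.292]
 [-0.292 -0.001  0.956]]
```

carry_out --plan '[[[1,0.4,0],[0,0,0],0],[[1,0.4,0],[0,0,0],0],[[1,0.4,0],[0,0,0],0],[[1,0.4,0],[0,0,0],0],[[1,0.4,0],[0,0,0],0],[[1,0.4,0],[0,0,0],0],[[1,0.4,0],[0,0,0],0],[[1,0.4,0],[0,0,0],0]]'

```text
time_s: 1.15
tool_pos: [0.3984, 0.3908, 0.231]
tool_rot: [0.985, -0.173, -0.0, 0.0]
force: [-0.1, -0.3, 1.0]
width: 0.998
gripper_force: 0.0
```

carry_out --plan '[[[1,0.4,0],[0,0,0],0],[[1,0.4,0],[0,0,0],0],[[1,0.4,0],[0,0,0],0],[[0.8,0.33,0],[0,0,1],0],[[0,0,0],[0,0,1],0],[[0,0,0],[0,0,1],0],[[0,0,0],[0,0,1],0],[[0,0,0],[0,0,1],0]]'

```text
time_s: 2.15
tool_pos: [0.4891, 0.3094, 0.2309]
tool_rot: [0.906, -0.424, -0.0, 0.0]
force: [0.5, 1.0, -0.2]
width: 1.002
gripper_force: 0.0
```

carry_out --plan '[[[0,0,0],[0,0,1],0],[[0,0,0],[0,0,1],0],[[0,0,0],[0,0,1],0],[[0,0,0],[0,0,1],0],[[0,0,0],[0,0,1],0],[[0,0,0],[0,0,1],0],[[0,0,0],[0,0,1],0],[[0,0,0],[0,0,0.8],0]]'

```text
time_s: 3.15
tool_pos: [0.4891, 0.3094, 0.2309]
tool_rot: [-0.663, 0.749, -0.0, -0.0]
force: [-0.1, -0.9, -0.0]
width: 1.002
gripper_force: 0.0
```

```bash
python3 - <<'E'
from h import *
s=robot.sense(); print(s['tool_pos'],np.degrees(Ro.from_quat(s['tool_rot']).as_matrix()[:,0]@[[1],[0],[0]]),Ro.from_quat(s['tool_rot']).as_matrix().round(3),s['joint_positions'],s['time_s'])
p,d=cam('wrist'); cv2.imwrite('pics/w1.png',p)
E
```

```text
[0.48908689 0.30944934 0.23089117] [-6.9388402] [[-0.121 -0.993 -0.001]
 [-0.993  0.121 -0.001]
 [ 0.001  0.    -1.   ]] [ 9.10451144e-01 -1.55418976e-02  2.79302022e-02 -1.20256741e-04
 -1.61503918e+00 -1.03186020e+00] 3.15
```

View pics/w1.png

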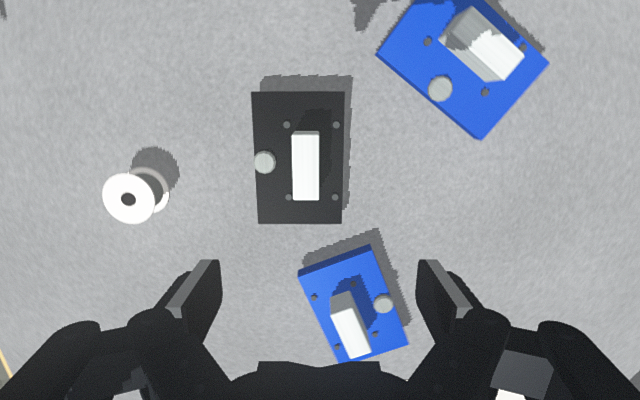

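The wrist picture shows the black plate with its block top at about (292–319, 131–200), its cap at (264,161) and its plate corners at (251,92), (345,92), (342,223) and (258,223). Blue look-alikes are at (460,65) and (355,305).

```bash
cat >> h.py <<'E'
from scipy.optimize import least_squares
def fit(obs,x0):
    def r(x):
        c,s=np.cos(x[2]),np.sin(x[2]); o=[]
        for C,uv,(X,Y,Z) in obs: o+=list(proj(C,[x[0]+c*X-s*Y,x[1]+s*X+c*Y,Z])-uv)
        return o
    q=least_squares(r,x0,loss='soft_l1'); print(q.x.round(4),np.round(r(q.x),1)); return q.x
def go(X,yaw=None):
    "distance to TCP target X and tool-y heading (yaw, mod pi) in move units; shift is in the present tool axes"
    s=robot.sense(); T=Ro.from_quat(s['tool_rot']).as_matrix(); print('tcp',s['tool_pos'].round(4),'t',s['time_s'],'F',s['force'].round(1),'w',round(float(s['width']),3))
    print('shift units',(T.T@(np.array(X)-s['tool_pos'])/.03).round(2))
    if yaw is not None:
        h=np.arctan2(T[1,1],T[0,1]); d=(yaw-h+np.pi/2)%np.pi-np.pi/2; print('turn units about z',round(float(-np.degrees(d)/6),2))
E
python3 - <<'E'
from h import *
W=ld('wrist')
B=.028;H=.064
o=[(W,np.array(p),q) for p,q in [((251,92),(.055,-.07,B)),((345,92),(-.038,-.07,B)),((342,223),(-.038,.07,B)),((258,223),(.055,.07,B)),((264,161),(.044,0,.031)),
 ((292,131),(.013,-.032,H)),((319,131),(-.013,-.032,H)),((319,200.5),(-.013,.032,H)),((292,200.5),(.013,.032,H))]]
fit(o,[.5,.29,-.1]); fit(o[5:],[.5,.29,-.1]); fit(o[:5],[.5,.29,-.1])
for u,v in((305,165),(275,110),(300,110)): print(pt(W,u,v))
D=ld('side');S=ld('scene')
fx,fy,t=.5985,-.028,-.2296
# view pose for fixture/knob
X=np.array([fx,fy])+np.array([[np.cos(t),-np.sin(t)],[np.sin(t),np.cos(t)]])@[-.1,.05]
go([X[0],X[1],.231],t)
E
```

```text
[ 0.4987  0.2962 -0.125 ] [-0.3 -1.6 -0.1 -1.3 -0.5  0.4 -0.2  0.2  0.5  0.2 -0.8  2.1  0.5  2.2
  0.2 -0.5  0.6 -0.6]
[ 0.4988  0.2953 -0.1319] [-0.7  1.   0.6  1.3 -0.1 -1.4  0.2 -1.6]
[ 0.4987  0.2967 -0.1243] [-0.2 -1.1 -0.  -0.8 -0.4  0.8 -0.   0.6  0.7  0.7]
[0.49900769 0.29368352 0.06427935]
[0.52373503 0.24129426 0.0282042 ]
[0.49879973 0.2443214  0.02874612]
tcp [0.4891 0.3095 0.2309] t 3.2 F [-0.2  0.6 -0.5] w 0.999
shift units [ 8.7  -1.87  0.  ]
turn units about z 1.0
```

carry_out --plan '[[[1,-0.2,0],[0,0,0],0],[[1,-0.2,0],[0,0,0],0],[[1,-0.2,0],[0,0,0],0],[[1,-0.2,0],[0,0,0],0],[[1,-0.2,0],[0,0,0],0],[[1,-0.2,0],[0,0,0],0],[[1,-0.2,0],[0,0,0],0],[[0.7,-0.2,0],[0,0,1],0]]'

```text
time_s: 4.2
tool_pos: [0.5095, 0.0733, 0.2313]
tool_rot: [-0.623, 0.782, -0.0, -0.0]
force: [-0.1, -0.6, 0.2]
width: 0.999
gripper_force: 0.0
```

```bash
python3 - <<'E'
from h import *
go([.5,0,.2],-.2296)
p,d=cam('wrist'); cv2.imwrite('pics/w2.png',p)
E
```

```text
tcp [0.5095 0.0733 0.2313] t 4.2 F [-0.1 -0.6  0.2] w 0.999
shift units [ 2.45 -0.24  1.04]
turn units about z 0.05
```

View pics/w2.png

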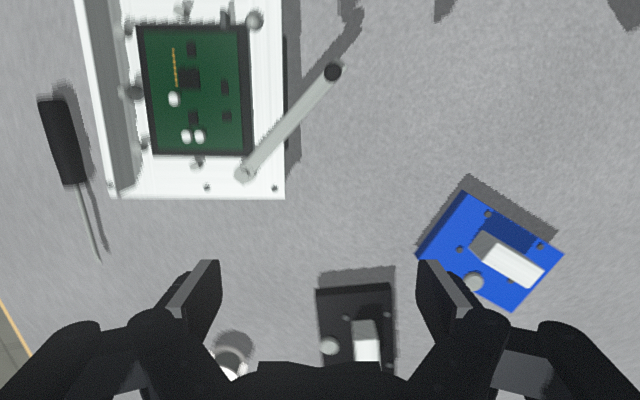

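The wrist picture shows the knob top at (333,71), the pivot at (245,173), the deck corner at (285,198), and the pin at about (128,92). I'll enlarge to read it finely.

```bash
python3 - <<'E'
from h import *
p=ld('wrist')['p'];cv2.imwrite('pics/w2c.png',cv2.resize(p[0:200,85:350],None,fx=3,fy=3,interpolation=2))
E
```

```text
(no output)
```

View pics/w2c.png

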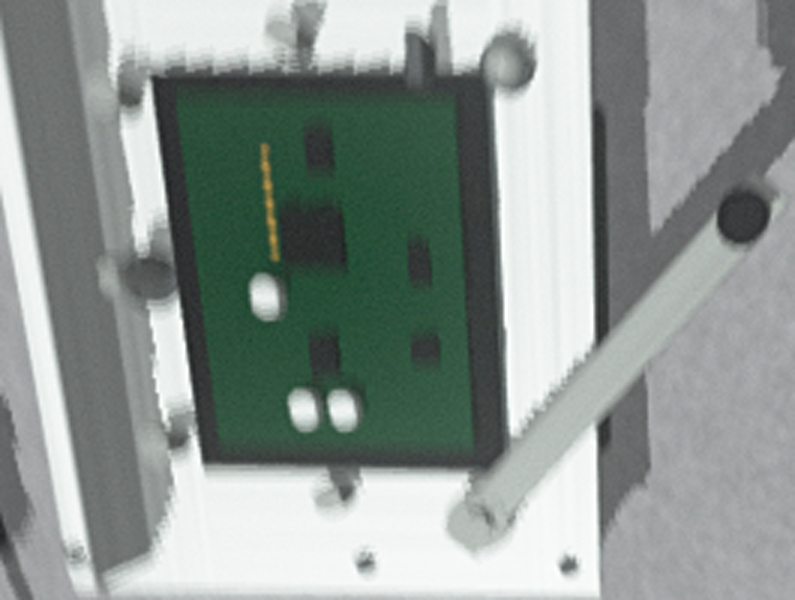

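```bash
python3 - <<'E'
from h import *
W=ld('wrist'); a=lambda U,V:np.array([85+(U+.5)/3-.5,(V+.5)/3-.5])
o=[(W,a(*p),q) for p,q in [((177,95),(.04,-.05,.058)),((457,97),(-.04,-.05,.058)),((474,450),(-.04,.05,.058)),((220,450),(.04,.05,.058)),((600,597),(-.078,.1,.05)),((476,520),(-.042,.072,.0665)),((97,595),(.0705,.09,.084))]]
f=fit(o,[.6,-.03,-.23])
c,s=np.cos(f[2]),np.sin(f[2]);R=np.array([[c,-s],[s,c]])
print('pin px in crop',(proj(W,[*(f[:2]+R@[.058,0]),.074])-[85,0])*3)
k=pt(W,*a(743,217),.0965); print('knob',k,'depth',pt(W,*a(743,217)))
q=R.T@(k[:2]-f[:2]);print(q,np.arctan2(-(q[0]+.042),.072-q[1]),np.hypot(q[0]+.042,q[1]-.072))
for u,v in((100,277),(107,277),(115,277)): print(pt(W,*a(u,v)))
g=k.copy(); g[2]=.075
go(g,f[2])
for an in (.75,.5,.25,0,-.02): print(an, f[:2]+R@[-.042-.12*np.sin(an),.072-.12*np.cos(an)])
E
```

```text
[ 0.5996 -0.028  -0.2373] [-0.3  0.6 -0.6  1.3  0.  -0.2  0.3 -1.3 -0.3 -0.6  0.8  1.1  0.2 -1.9]
pin px in crop [108.77842786 277.10245464]
knob [ 0.47703335 -0.01578258  0.0965    ] depth [ 0.47704602 -0.01576799  0.09672957]
[-0.12197605 -0.01698282] 0.7321410952528687 0.11964159081614785
[ 0.66729783 -0.04482317  0.05821491]
[ 0.65632848 -0.04196968  0.07452387]
[ 0.65448071 -0.04156271  0.07382003]
tcp [0.5097 0.0717 0.2314] t 4.25 F [-0.2 -0.8  0.6] w 0.999
shift units [3.08 0.39 5.22]
turn units about z 0.06
0.75 [ 0.47554123 -0.01420747]
0.5 [ 0.49501067 -0.0369289 ]
0.25 [ 0.51949622 -0.05412715]
0 [ 0.5474755  -0.06473293]
-0.02 [ 0.54981371 -0.06527381]
```

carry_out --plan '[[[1,0.15,0],[0,0,0.06],0.3],[[1,0.15,0],[0,0,0],0.3],[[1,0.1,0.6],[0,0,0],0.3],[[0.08,0,1],[0,0,0],0.3],[[0,0,1],[0,0,0],0.3],[[0,0,1],[0,0,0],0.3],[[0,0,1],[0,0,0],0.3],[[0,0,0.65],[0,0,0],0.3]]'

```text
time_s: 5.25
tool_pos: [0.4763, -0.0128, 0.072]
tool_rot: [-0.622, 0.783, 0.0, -0.001]
force: [-0.6, 0.1, 0.9]
width: 0.697
gripper_force: 0.0
```

carry_out --plan '[[[0,0,0],[0,0,0],0.3],[[0,0,0],[0,0,0],1],[[0,0,0],[0,0,0],1],[[0,0,0],[0,0,0],1],[[0,0,0],[0,0,0],1],[[0,0,0],[0,0,0],1]]' --force 20

```text
time_s: 6.0
tool_pos: [0.4777, -0.0128, 0.0748]
tool_rot: [-0.622, 0.783, -0.001, 0.001]
force: [0.4, 0.9, 5.3]
width: 0.149
gripper_force: 20.7
```

```bash
python3 - <<'E'
from h import *
go([.477,-.0158,.072],-.2373)
f=[.5994,-.028,-.236]
s=robot.sense();T=Ro.from_quat(s['tool_rot']).as_matrix()
c,sn=np.cos(f[2]),np.sin(f[2]);R=np.array([[c,-sn],[sn,c]])
prev=s['tool_pos'][:2]; q=R.T@(prev-f[:2])
a0=np.arctan2(-(q[0]+.042),.072-q[1]); r=np.hypot(q[0]+.042,q[1]-.072);print(a0,r,s['gripper_force'])
off=q-[-.042-.12*np.sin(a0),.072-.12*np.cos(a0)]
for an in list(a0*(1-np.arange(1,9)/8))+[-.02]:
    P=np.array(f[:2])+R@([-.042-.12*np.sin(an),.072-.12*np.cos(an)]+off*0); print(round(an,3),P.round(4),(T.T@np.r_[P-prev,0]/.03).round(2)); prev=P
E
```

```text
tcp [ 0.4777 -0.0128  0.0748] t 6.0 F [0.4 0.9 5.3] w 0.149
shift units [0.1  0.   0.09]
turn units about z 0.08
0.7502757556592174 0.11710350720116061 20.69185759057291
0.656 [ 0.482  -0.0235] [ 0.31 -0.22  0.  ]
0.563 [ 0.4894 -0.0319] [ 0.22 -0.31  0.  ]
0.469 [ 0.4976 -0.0396] [ 0.19 -0.32  0.  ]
0.375 [ 0.5065 -0.0465] [ 0.16 -0.34  0.  ]
0.281 [ 0.516  -0.0525] [ 0.12 -0.35  0.  ]
0.188 [ 0.5261 -0.0576] [ 0.09 -0.36  0.  ]
0.094 [ 0.5365 -0.0617] [ 0.06 -0.37  0.  ]
0.0 [ 0.5473 -0.0648] [ 0.02 -0.37  0.  ]
-0.02 [ 0.5497 -0.0654] [-0.   -0.08  0.  ]
```

carry_out --plan '[[[0.25,-0.24,-0.05],[0,0,0],1],[[0.22,-0.31,0],[0,0,0],1],[[0.19,-0.32,0],[0,0,0],1],[[0.16,-0.34,0],[0,0,0],1],[[0.12,-0.35,0],[0,0,0],1],[[0.09,-0.36,0],[0,0,0],1],[[0.06,-0.37,0],[0,0,0],1],[[0.02,-0.38,0],[0,0,0],1]]'

```text
time_s: 7.0
tool_pos: [0.5472, -0.065, 0.0749]
tool_rot: [-0.621, 0.784, 0.0, -0.002]
force: [-1.9, -0.4, 0.6]
width: 0.153
gripper_force: 21.4
```

carry_out --plan '[[[0,-0.1,0],[0,0,0],1],[[0,-0.05,0],[0,0,0],1],[[0,0,0],[0,0,0],1]]'

```text
time_s: 7.38
tool_pos: [0.5496, -0.0654, 0.0748]
tool_rot: [-0.621, 0.784, 0.001, -0.003]
force: [-12.3, -2.4, 5.8]
width: 0.153
gripper_force: 21.9
```

```bash
python3 - <<'E'
from h import *
go([.5473,-.0648,.2],-.2373)
f=[.5994,-.028,-.236]
s=robot.sense(); c,sn=np.cos(f[2]),np.sin(f[2]);R=np.array([[c,-sn],[sn,c]])
print(R.T@(s['tool_pos'][:2]-f[:2]),R.T@s['force'][:2],s['gripper_force'])
E
```

```text
tcp [ 0.5496 -0.0654  0.0748] t 7.375 F [-12.3  -2.4   5.8] w 0.153
shift units [ 0.01  0.1  -4.17]
turn units about z 0.07
[-0.0397061  -0.04801798] [-11.35316686  -5.23923801] 21.94901846767607
```

carry_out --plan '[[[0,0.1,0],[0,0,0],1],[[0,0,0],[0,0,0],0.6],[[0,0,0],[0,0,0],0.6],[[0,0,-0.5],[0,0,0],0.6],[[0,0,-1],[0,0,0],0.6],[[0,0,-1],[0,0,0],0],[[0,0,-1],[0,0,0],0],[[0,0,-1],[0,0,0],0]]'

```text
time_s: 8.38
tool_pos: [0.5492, -0.0638, 0.2128]
tool_rot: [-0.622, 0.783, -0.001, 0.001]
force: [-0.3, 0.7, -0.4]
width: 0.994
gripper_force: 0.0
```

```bash
python3 - <<'E'
from h import *
f=[.5994,-.028,-.236]
c,s=np.cos(f[2]),np.sin(f[2]);R=np.array([[c,-s],[s,c]])
# view: TCP over plate's path, back toward +y so that the camera sees the fixture
go([.4987,.2962,.21],-.125)
go([*(np.array(f[:2])+R@[.01,.09]),.21],f[2])
E
```

```text
tcp [ 0.5492 -0.0638  0.2128] t 8.375 F [-0.3  0.7 -0.4] w 0.994
shift units [-11.3    4.37   0.09]
turn units about z -1.0
tcp [ 0.5492 -0.0638  0.2128] t 8.375 F [-0.3  0.7 -0.4] w 0.994
shift units [-4.54 -1.71  0.1 ]
turn units about z 0.06
```

carry_out --plan '[[[-0.9,-0.34,0],[0,0,0.06],0],[[-0.9,-0.34,0],[0,0,0],0],[[-0.9,-0.34,0],[0,0,0],0],[[-0.9,-0.34,0],[0,0,0],0],[[-0.9,-0.34,0],[0,0,0],0],[[0,0,0],[0,0,0],0]]'

```text
time_s: 9.12
tool_pos: [0.6306, 0.0571, 0.2105]
tool_rot: [-0.62, 0.785, 0.0, -0.0]
force: [0.2, 0.0, 1.1]
width: 0.999
gripper_force: 0.0
```

```bash
python3 - <<'E'
from h import *
p,d=cam('wrist'); cv2.imwrite('pics/w3.png',cv2.resize(p[0:260,160:480],None,fx=2.3,fy=2.3,interpolation=2))
go([.4987,.2962,.21],-.125)
E
```

```text
tcp [0.6302 0.0562 0.2108] t 9.175 F [-0.9 -0.1 -0.1] w 1.005
shift units [-6.76  6.12  0.02]
turn units about z -1.05
```

View pics/w3.png

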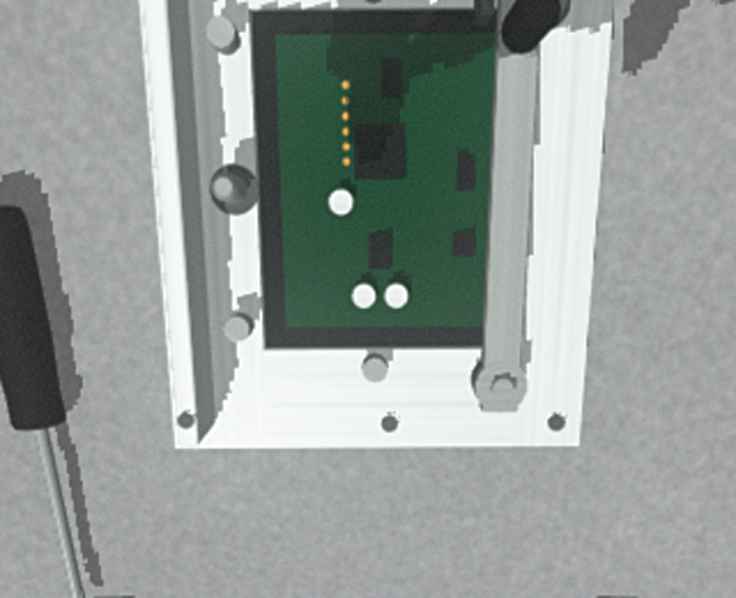

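The keeper now lies shut along the board's near edge, from its pivot at crop (500,383) to its knob at (530,25). The pin tip is at crop (219,187). I'll refine the fixture pose with these points.

```bash
python3 - <<'E'
from h import *
W=ld('wrist'); a=lambda U,V:np.array([160+(U+.5)/2.3-.5,(V+.5)/2.3-.5])
o=[(W,a(*p),q) for p,q in [((220,187),(.058,0,.074)),((221,32),(.058,-.05,.063)),((237,327),(.058,.05,.063)),((375,367),(.006,.066,.063)),((579,446),(-.078,.1,.05)),((176,447),(.088,.1,.05)),((286,327),(.04,.05,.058)),((276,34),(.04,-.05,.058)),((197,441),(.0705,.09,.084))]]
f=fit(o,[.6,-.03,-.23])
c,s=np.cos(f[2]),np.sin(f[2]);R=np.array([[c,-s],[s,c]])
for h in(.046,.0665):
  k=R.T@(pt(W,*a(503,100),.0665)[:2]-f[:2]); l=R.T@(pt(W,*a(503,380),.0665)[:2]-f[:2])
print('bar',k,l,np.arctan2(-(k-l)[0],-(k-l)[1]))
print('pin depth',pt(W,*a(219,187)))
E
```

```text
[ 0.6001 -0.0263 -0.2296] [ 1.6 -0.6 -0.1 -0.6 -0.2  0.5 -0.2  1.1 -0.5 -0.4 -0.3 -0.1 -0.2 -0.3
 -0.2 -0.   0.9  1.9]
bar [-0.03810714 -0.02759021] [-0.04282441  0.06959352] -0.048501560512852884
pin depth [ 0.65814108 -0.0393751   0.07480951]
```

carry_out --plan '[[[-0.9,0.8,0],[0,0,0],0],[[-0.9,0.8,0],[0,0,0],0],[[-0.9,0.8,0],[0,0,0],0],[[-0.9,0.8,0],[0,0,0],0],[[-0.9,0.8,0],[0,0,0],0],[[-0.9,0.8,0],[0,0,0],0],[[-0.9,0.8,0],[0,0,0],0],[[-0.46,0.52,0],[0,0,-1],0]]'

```text
time_s: 10.18
tool_pos: [0.4981, 0.2963, 0.2114]
tool_rot: [-0.66, 0.751, -0.0, 0.001]
force: [0.5, -0.9, 0.5]
width: 0.999
gripper_force: 0.0
```

```bash
python3 - <<'E'
from h import *
go([.4987,.2962,.032],-.125)
E
```

```text
tcp [0.4981 0.2963 0.2114] t 10.175 F [ 0.5 -0.9  0.5] w 0.999
shift units [ 0.01 -0.02  5.98]
turn units about z -0.03
```

carry_out --plan '[[[0,0,1],[0,0,0],0],[[0,0,1],[0,0,0],0],[[0,0,1],[0,0,0],0],[[0,0,1],[0,0,0],0],[[0,0,1],[0,0,0],0],[[0,0,0.6],[0,0,0],0],[[0,0,0.28],[0,0,0],0],[[0,0,0],[0,0,0],0]]'

```text
time_s: 11.18
tool_pos: [0.499, 0.2956, 0.0344]
tool_rot: [-0.659, 0.752, -0.0, 0.0]
force: [-0.9, 0.7, -0.7]
width: 0.997
gripper_force: 0.0
```

carry_out --plan '[[[0,0,0],[0,0,0],1],[[0,0,0],[0,0,0],1],[[0,0,0],[0,0,0],1],[[0,0,0],[0,0,0],1],[[0,0,0],[0,0,0],1],[[0,0,0],[0,0,0],1]]' --force 80

```text
time_s: 11.92
tool_pos: [0.4992, 0.2959, 0.0347]
tool_rot: [-0.659, 0.752, -0.0, 0.001]
force: [-1.0, 0.5, 5.7]
width: 0.292
gripper_force: 79.7
```

```bash
python3 - <<'E'
from h import *
f=np.array([.5998,-.0268,-.231]); c,s=np.cos(f[2]),np.sin(f[2]);R=np.array([[c,-s],[s,c]])
st=robot.sense(); T=Ro.from_quat(st['tool_rot']).as_matrix(); print(T.round(4),st['joint_positions'].round(2))
go([*(f[:2]+R@[.014,.035]),.19],f[2])
E
```

```text
[[-1.304e-01 -9.915e-01  1.100e-03]
 [-9.915e-01  1.304e-01  5.000e-04]
 [-7.000e-04 -1.100e-03 -1.000e+00]] [ 0.88  0.05 -0.26  0.   -1.25 -1.01]
tcp [0.4992 0.2959 0.0347] t 11.925 F [-1.   0.5  5.7] w 0.292
shift units [ 9.11 -5.31 -5.18]
turn units about z 0.96
```

carry_out --plan '[[[0,0,-0.3],[0,0,0],1],[[0,0,-0.7],[0,0,0],1],[[0,0,-0.8],[0,0,0],1],[[0,0,-0.8],[0,0,0],1],[[0,0,-0.8],[0,0,0],1],[[0,0,-0.8],[0,0,0],1],[[0,0,-0.7],[0,0,0],1],[[0,0,-0.3],[0,0,0],1]]'

```text
time_s: 12.92
tool_pos: [0.4985, 0.2957, 0.19]
tool_rot: [-0.659, 0.752, 0.0, -0.0]
force: [-0.4, 0.2, -4.5]
width: 0.291
gripper_force: 78.8
```

carry_out --plan '[[[0.6,-0.3,0],[0,0,0],1],[[0.8,-0.5,0],[0,0,0.2],1],[[0.8,-0.5,0],[0,0,0.2],1],[[0.8,-0.5,0],[0,0,0.2],1],[[0.8,-0.5,0],[0,0,0.2],1],[[0.8,-0.5,0],[0,0,0.15],1],[[0.8,-0.5,0],[0,0,0],1],[[0.8,-0.5,0],[0,0,0],1]]'

```text
time_s: 13.92
tool_pos: [0.5763, 0.0902, 0.1881]
tool_rot: [-0.621, 0.784, 0.001, -0.001]
force: [-0.5, 1.0, -4.3]
width: 0.292
gripper_force: 78.9
```

```bash
python3 - <<'E'
from h import *
f=np.array([.5998,-.0268,-.231]); c,s=np.cos(f[2]),np.sin(f[2]);R=np.array([[c,-s],[s,c]])
go([*(f[:2]+R@[.008,.035]),.19],f[2])
E
```

```text
tcp [0.5763 0.0902 0.1881] t 13.925 F [-0.5  1.  -4.3] w 0.292
shift units [ 2.45 -1.92 -0.06]
turn units about z 0.0
```

carry_out --plan '[[[0.8,-0.64,0],[0,0,0],1],[[0.8,-0.64,0],[0,0,0],1],[[0.85,-0.64,0],[0,0,0],1],[[0,0,0.7],[0,0,0],1],[[0,0,0.8],[0,0,0],1],[[0,0,0.8],[0,0,0],1],[[0,0,0.4],[0,0,0],1],[[0,0,0],[0,0,0],1]]'

```text
time_s: 14.92
tool_pos: [0.6152, 0.0067, 0.1074]
tool_rot: [-0.621, 0.784, 0.001, -0.001]
force: [0.6, -0.0, -4.8]
width: 0.289
gripper_force: 79.1
```

```bash
python3 - <<'E'
from h import *
f=np.array([.5998,-.0268,-.231]); c,s=np.cos(f[2]),np.sin(f[2]);R=np.array([[c,-s],[s,c]])
go([*(f[:2]+R@[.014,.030]),.0987],f[2])
p,d=cam('wrist'); cv2.imwrite('pics/w4.png',p)
E
```

```text
tcp [0.6152 0.0067 0.1074] t 14.925 F [ 0.6 -0.  -4.8] w 0.289
shift units [ 0.2  -0.22  0.29]
turn units about z 0.0
```

View pics/w4.png

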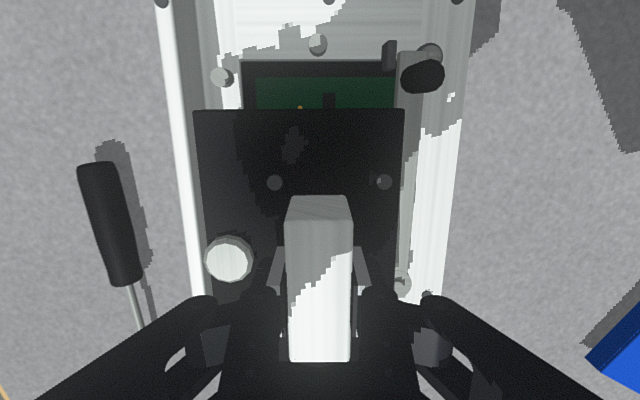

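The held plate sits level beside the rail. Its -y corners are at (193,110) and (404,109) and its cap at (228,257). The -y posts show at (222,76) and (317,43).

```bash
python3 - <<'E'
from h import *
W=ld('wrist'); z=.1074-.0347; A=np.array
p=fit([(W,A(q,float),(x,y,h+z)) for q,(x,y,h) in [((193,110),(.055,-.07,.028)),((404,109),(-.038,-.07,.028)),((286,219),(.013,-.032,.064)),((353,219),(-.013,-.032,.064)),((228,258),(.044,0,.031))]],[.615,.007,-.23])
g=fit([(W,A(q,float),k) for q,k in [((222,76),(.058,-.05,.063)),((317,43),(.006,-.066,.063)),((248,78),(.04,-.05,.058))]],[.6,-.027,-.23])
for f in (g,[.5998,-.0268,-.231]):
  c,s=np.cos(f[2]),np.sin(f[2]);R=np.array([[c,-s],[s,c]]); print('plate in fixture',R.T@(p[:2]-f[:2]), 'tcp',R.T@(A([.6152,.0067])-f[:2]))
E
```

```text
[ 0.6144  0.0073 -0.228 ] [-1.5 -0.8  1.4 -0.4 -3.   0.6  1.3  0.4  0.2  0.4]
[ 0.6009 -0.0262 -0.2284] [-3.2  0.5 -0.   0.2  6.6 -0.9]
plate in fixture [0.00557917 0.03568757] tcp [0.00652706 0.03529208]
plate in fixture [0.00637216 0.03652904] tcp [0.00732108 0.03613602]
```

carry_out --plan '[[[0,-0.1,0],[0,0,0],1],[[0,-0.1,0],[0,0,0],1],[[0,0,0.2],[0,0,0],1],[[0,0,0.05],[0,0,0],1],[[0,0,0],[0,0,0],1]]'

```text
time_s: 15.6
tool_pos: [0.6217, 0.0059, 0.101]
tool_rot: [-0.621, 0.784, 0.0, -0.0]
force: [-0.1, 0.6, -4.0]
width: 0.293
gripper_force: 79.2
```

carry_out --plan '[[[0,0,0.05],[0,0,0],1],[[0,0,0.05],[0,0,0],1],[[0,0,0],[0,0,0],1]]'

```text
time_s: 15.98
tool_pos: [0.622, 0.0059, 0.0987]
tool_rot: [-0.621, 0.784, -0.0, 0.0]
force: [-0.6, 0.6, -2.7]
width: 0.292
gripper_force: 79.3
```

carry_out --plan '[[[0,0,0.05],[0,0,0],1],[[0,0,0.03],[0,0,0],1],[[0,0,0],[0,0,0],1]]'

```text
time_s: 16.35
tool_pos: [0.6223, 0.006, 0.0982]
tool_rot: [-0.621, 0.784, -0.001, 0.001]
force: [-6.1, 1.8, 6.1]
width: 0.291
gripper_force: 80.9
```

carry_out --plan '[[[0,-0.05,0],[0,0,0],1],[[0,-0.05,0],[0,0,0],1],[[0,0,0],[0,0,0],1]]'

```text
time_s: 16.73
tool_pos: [0.6247, 0.0055, 0.0982]
tool_rot: [-0.621, 0.784, -0.0, 0.0]
force: [-7.8, 4.0, 8.2]
width: 0.288
gripper_force: 80.9
```

```bash
python3 - <<'E'
from h import *
f=np.array([.5998,-.0268,-.231]); c,s=np.cos(f[2]),np.sin(f[2]);R=np.array([[c,-s],[s,c]])
go([*(f[:2]+R@[.014,0]),.0987],f[2])
st=robot.sense();print('fix',R.T@(st['tool_pos'][:2]-f[:2]),R.T@st['force'][:2],st['wrist_torque'])
E
```

```text
tcp [0.6247 0.0055 0.0982] t 16.725 F [-7.8  4.   8.2] w 0.288
shift units [ 1.24  0.09 -0.02]
turn units about z 0.01
fix [0.01680636 0.0371578 ] [-8.49456048  2.14691637] [ 0.78884498  2.70197225 -0.49504058]
```

carry_out --plan '[[[0,-0.06,-0.03],[0,0,0],1],[[0,0,0],[0,0,0],1]]'

```text
time_s: 16.98
tool_pos: [0.6249, 0.0055, 0.0984]
tool_rot: [-0.621, 0.784, 0.001, -0.001]
force: [-15.5, 6.0, 9.2]
width: 0.291
gripper_force: 81.1
```

```bash
python3 - <<'E'
from h import *
f=np.array([.5998,-.0268,-.231]); c,s=np.cos(f[2]),np.sin(f[2]);R=np.array([[c,-s],[s,c]])
st=robot.sense();print('fix',R.T@(st['tool_pos'][:2]-f[:2]),R.T@st['force'][:2],st['wrist_torque'],Ro.from_quat(st['tool_rot']).as_matrix().round(4))
E
```

```text
fix [0.016987   0.03720209] [-16.48832923   2.28390218] [ 1.61394355  4.7901671  -0.65722867] [[-2.285e-01 -9.735e-01 -3.300e-03]
 [-9.736e-01  2.285e-01  5.000e-04]
 [ 3.000e-04  3.300e-03 -1.000e+00]]
```

carry_out --plan '[[[0,0.15,0],[0,0,0],1],[[0.2,0,0],[0,0,0],1],[[0.2,0,0],[0,0,0],1],[[0.2,0,0],[0,0,0],1],[[0.2,0,0],[0,0,0],1],[[0.2,0,0],[0,0,0],1],[[0,0,0],[0,0,0],1]]'

```text
time_s: 17.85
tool_pos: [0.6161, -0.0243, 0.0981]
tool_rot: [-0.621, 0.784, -0.001, 0.001]
force: [0.4, 1.0, 6.1]
width: 0.289
gripper_force: 80.6
```

```bash
cat > st.py <<'E'
from h import *
f=np.array([.5998,-.0268,-.231]); c,s=np.cos(f[2]),np.sin(f[2]);R=np.array([[c,-s],[s,c]])
st=robot.sense();print('fix',(R.T@(st['tool_pos'][:2]-f[:2])).round(4),st['tool_pos'][2].round(4),(R.T@st['force'][:2]).round(1),st['force'][2].round(1),st['wrist_torque'].round(2),st['time_s'])
E
python3 st.py
```

```text
fix [0.0153 0.0061] 0.0981 [0.1 1. ] 6.1 [-0.01 -0.93  0.04] 17.85
```

carry_out --plan '[[[0.05,0,0.04],[0,0,0],1],[[0.05,0,0],[0,0,0],1],[[0.05,0,0],[0,0,0],1]]'

```text
time_s: 18.23
tool_pos: [0.6157, -0.0268, 0.0974]
tool_rot: [-0.621, 0.783, -0.001, 0.002]
force: [4.4, 2.2, -0.7]
width: 0.295
gripper_force: 79.6
```

carry_out --plan '[[[0.03,0,0],[0,0,0],1],[[0,0,0],[0,0,0],1]]'

```text
time_s: 18.48
tool_pos: [0.6133, -0.0295, 0.0939]
tool_rot: [-0.621, 0.784, 0.0, -0.001]
force: [4.0, -1.3, -3.9]
width: 0.291
gripper_force: 79.4
```

```bash
python3 st.py
```

```text
fix [0.0137 0.0005] 0.0939 [ 4.2 -0.4] -3.9 [-0.59 -0.95 -0.04] 18.475
```

carry_out --plan '[[[0.01,-0.03,0.03],[0,0,0],1],[[0,0,0.03],[0,0,0],1],[[0,0,0],[0,0,0],1]]'

```text
time_s: 18.85
tool_pos: [0.6144, -0.029, 0.0932]
tool_rot: [-0.621, 0.784, 0.001, -0.001]
force: [0.4, 0.5, -4.5]
width: 0.294
gripper_force: 79.4
```

```bash
python3 st.py
```

```text
fix [0.0148 0.0012] 0.0932 [0.2 0.5] -4.5 [0.02 0.01 0.02] 18.85
```

carry_out --plan '[[[0,0,0.08],[0,0,0],1],[[0,0,0.08],[0,0,0],1],[[0,0,0.08],[0,0,0],1],[[0,0,0],[0,0,0],1]]'

```text
time_s: 19.35
tool_pos: [0.615, -0.0291, 0.0882]
tool_rot: [-0.621, 0.784, -0.0, 0.0]
force: [-5.3, 1.3, 6.8]
width: 0.291
gripper_force: 80.9
```

```bash
python3 st.py
```

```text
fix [0.0154 0.0013] 0.0882 [-5.5  0. ] 6.8 [ 0.53  2.22 -0.01] 19.35
```

carry_out --plan '[[[0,0.03,0.06],[0,0,0],1],[[0,0,0.06],[0,0,0],1],[[0,0,0.05],[0,0,0],1],[[0,0,0],[0,0,0],1]]'

```text
time_s: 19.85
tool_pos: [0.6151, -0.0291, 0.0876]
tool_rot: [-0.622, 0.783, -0.002, 0.002]
force: [-12.5, 2.4, 22.5]
width: 0.291
gripper_force: 82.9
```

```bash
python3 st.py; python3 -c "
from h import *
p,d=cam('wrist'); cv2.imwrite('pics/w5.png',p)"
```

```text
fix [0.0154 0.0013] 0.0876 [-12.7  -0.6] 22.5 [ 1.26  4.71 -0.08] 19.85
```

View pics/w5.png

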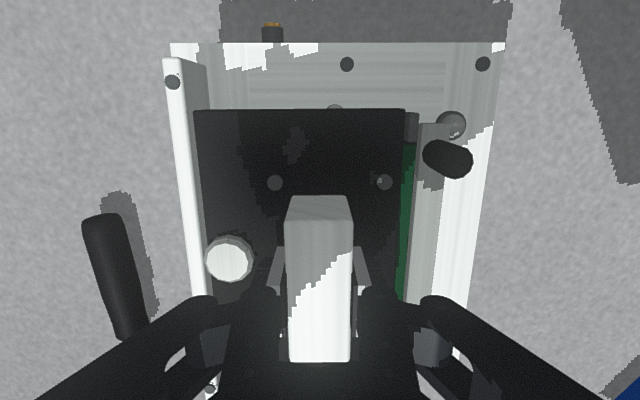

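carry_out --plan '[[[0,0.05,0.02],[0,0,0],1],[[0,0.04,0],[0,0,0],1],[[0,0,0],[0,0,0],1]]'

```text
time_s: 20.27
tool_pos: [0.6148, -0.029, 0.0877]
tool_rot: [-0.621, 0.783, -0.004, 0.004]
force: [-1.5, -0.2, 19.2]
width: 0.295
gripper_force: 82.4
```

```bash
python3 st.py
```

```text
fix [0.0151 0.0013] 0.0877 [-1.4 -0.5] 19.2 [ 0.02  1.26 -0.04] 20.275
```

```bash
python3 - <<'E'
from h import *
f=np.array([.5998,-.0268,-.231]); c,s=np.cos(f[2]),np.sin(f[2]);R=np.array([[c,-s],[s,c]])
st=robot.sense();T=Ro.from_quat(st['tool_rot']).as_matrix()
print('tool z in fixture xy',R.T@T[:2,2],'plate-x axis slope',-T[2,1], 'plate-y slope',-T[2,0])
print('rotvec to level, tool axes, units',np.degrees(np.cross([0,0,1],T.T@[0,0,-1]))/6)
E
```

```text
tool z in fixture xy [0.0108031  0.00073922] plate-x axis slope 0.010804088272803998 plate-y slope 0.0007245623158748625
rotvec to level, tool axes, units [-0.10317144  0.00691906  0.        ]
```

carry_out --plan '[[[0,0,0],[-0.06,0,0],1],[[0,0,0],[-0.06,0,0],1],[[0,0,0],[0,0,0],1]]'

```text
time_s: 20.65
tool_pos: [0.6149, -0.029, 0.0877]
tool_rot: [-0.621, 0.783, 0.001, -0.0]
force: [-3.8, -0.0, 17.9]
width: 0.293
gripper_force: 82.4
```

```bash
python3 st.py; python3 - <<'E'
from h import *
T=Ro.from_quat(robot.sense()['tool_rot']).as_matrix(); print(-T[2,1],-T[2,0])
E
```

```text
fix [0.0153 0.0013] 0.0877 [-3.7 -0.9] 17.9 [-0.14  1.03 -0.06] 20.65
-0.0016848223721734044 0.0007264585101668048
```

carry_out --plan '[[[0,0.02,0.05],[0,0,0],1],[[0,0,0],[0,0,0],1],[[0,0,0],[0,0,0],1]]'

```text
time_s: 21.02
tool_pos: [0.615, -0.0291, 0.0876]
tool_rot: [-0.622, 0.783, 0.0, 0.0]
force: [-4.4, 0.7, 22.3]
width: 0.288
gripper_force: 83.0
```

```bash
python3 st.py; python3 - <<'E'
from h import *
cam('wrist');W=ld('wrist'); f=np.array([.5998,-.0268,-.231]); c,s=np.cos(f[2]),np.sin(f[2]);R=np.array([[c,-s],[s,c]])
def pl(us,vs):
    P=np.array([pt(W,u,v) for u in us for v in vs]); P[:,:2]=(P[:,:2]-f[:2])@R
    k=np.linalg.lstsq(np.c_[P[:,0]-.014,P[:,1]-.0,np.ones(len(P))],P[:,2],rcond=None)[0]; print(k.round(4),(P[:,2]-np.c_[P[:,0]-.014,P[:,1],np.ones(len(P))]@k).std().round(4), P.mean(0).round(4))
pl(range(205,270,4),range(120,175,4)); pl(range(205,395,4),range(120,170,4))
pl(range(225,440,5),range(65,98,4))
print(Ro.from_quat(robot.sense()['tool_rot']).as_matrix()[2].round(4))
E
```

```text
fix [0.0153 0.0013] 0.0876 [-4.4 -0.3] 22.3 [-0.08  1.32 -0.06] 21.025
[0.0003 0.001  0.0816] 0.0002 [ 0.0508 -0.0522  0.0816]
[-0.0005 -0.0009  0.0815] 0.0003 [ 0.0231 -0.0531  0.0816]
[-0.0008  0.0008  0.0506] 0.0003 [ 0.0086 -0.0812  0.0506]
[-8.e-04 -4.e-04 -1.e+00]
```

The plate is level, with its top 31.0 mm above the deck, which is exactly home (3 + 28 mm). The keeper is shut and the plate is held at 22 N, so I'm handing in.

```bash
python3 -c "
from bench import job
print(job.sign_off())"
```

```text
the job is handed in; nothing more can be done
None
```

The job is handed in, with no verdict returned: the keeper is shut, and the black plate was slid along the rail onto the pin, pressed level onto its stops, and is still gripped and held down at about 22 N.

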